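# Lift the ball cup out of a saw-bench ball support

### The job

The ball support on the mat is due for cleaning; its retaining ring is already off, so the steel ball lies loose in the dished brass cup. Swing the catch fully open by its red knob, turn the cup a quarter turn anticlockwise in its bayonet socket, lift it straight out and finish still holding it, level and steady, at least 10 cm above the socket for me to take. Keep the ball in the middle of the dish: do not touch it or let it run out to the rim, and leave the other things on the mat where they are.

Things in the scene. Friction and masses are not known exactly. Their poses are not given: they have to be found in the camera images.
- support: Fixed ball support: green cast foot 150 x 140 x 9 mm (x, y) with a round column that carries a grey steel bayonet socket, 98 mm across. Origin: underside of the foot on the column's axis, z up. Socket floor at z = 30 mm, top of its ring at z = 46 mm. At the start the cup's ears lie along the support's x axis (within 0.1 rad), under the lips of the ring, and cannot rise.
- socket (a point): Centre of the socket floor, 30 mm above the mat. Two notches in the ring's lips let the ears rise once the cup is turned anticlockwise (seen from above) a quarter turn, until its ears lie along the support's y axis (0.15 rad short of that is still free); end stops stop the turn about 0.06 rad past it and block the other direction.
- cup: Loose brass-yellow cup, 0.17 to 0.35 kg, seated in the socket (1.5 mm play, turns easily). Round body 66 mm across, 52 mm high; two upright flats over its full height, 56 mm apart, 35 mm long, facing the cup's own +y and -y: grip across these, in the 36 mm above the ring. At its foot two ears 14 mm wide, 8 mm high, out to radius 42 mm along its +x and -x. Origin: centre of the underside, z up.
- cup_mid (a point): Point fixed to the cup, on its axis 54 mm above its underside, where the ball's centre is when the ball lies in the middle of the dish. The dish in the cup's top: 50 mm across, curvature radius 90 mm, lowest 44 mm above the underside, inside a rim at 52 mm.
- ball_center (a point): Centre of the loose polished steel ball, 20 mm in diameter, 33 g, in the cup's dish. Its top stands 12 mm above the cup's rim. It reaches the rim when its centre is about 14 mm off the middle.
- catch (a joint): Angle of the catch, a flat steel lever with an upright red knob on a vertical pivot (rad). 0: shut, its nose stands in the ring before one ear and blocks the cup's turn. It grows as the lever turns anticlockwise seen from above, to a stop at 0.9; from 0.5 on the nose is clear. Friction holds it where it is left; some 2 N at the knob moves it.
- catch_knob (a point): On the red knob of the catch: a vertical pin 12.4 mm in diameter, its axis through this point; it reaches from 16 mm below this point (the lever, 36 mm above the mat) to 12 mm above it (68 mm above the mat).
- catch_pivot (a point): On the vertical axis of the catch's pivot, at the height of catch_knob; the knob swings about it at a radius of 33 mm.
- retaining_ring: Brass retaining ring that was taken off, 64 mm in diameter, 7 mm high, lying on the mat beside the support. Origin: centre of its underside. To be left alone.
- tape_measure: Yellow tape measure, 43 x 90 x 62 mm, near the front edge of the mat. Origin: centre of the underside. To be left alone.
- pencil: Red pencil, 150 mm long, 8 mm thick, near the front edge of the mat. Origin: centre of the underside. To be left alone.
- wrench: Flat steel arbor wrench, 218 mm long, 5 mm thick, behind the support. Origin: centre of the underside. To be left alone.
- masking_tape: Roll of masking tape, 110 mm in diameter, 24 mm high, behind the support on the right. Origin: centre of the underside. To be left alone.
- bit_tin: Closed green tin, 96 x 152 x 43 mm, at the front right. Origin: centre of the underside. To be left alone.

How it is judged:
By the outcome, as a careful person would: the job done as asked, in the order asked, and still so for the second after the job is handed in, while the arm keeps its last pose, push and grip.
It also fails if it takes over 51 s, if anything falls off the work surface, if the arm or the gripper's body presses on something with over 40 N, if the wrist force passes 120 N, or if a joint passes its speed limit or range.

### The arm

A 7-joint arm with a two-finger parallel gripper is mounted at the origin on a cart in front of the work surface, level with it; the furniture and walls round the work are solid. World frame = base frame: x ahead of the robot, y to its left, z up, the work surface at z = 0. Lengths are in m, angles in rad, forces in N, time in s.
With the tool pointing down it reaches from about 0.425 to 0.925 m from the base axis. Payload 6.8 kg.
Tool frame: the origin (TCP) lies midway between the tips of the shut fingers; the grasp point (between the pads) lies 19 mm behind it; z points along the fingers, y is the line along which they close (so a half turn about z gives the same grasp; the last joint's range is limited). The gripper opens to 85 mm and grips with 20 to 120 N. Pads are 22 mm wide; open, the fingers measure 114 mm over their backs; the gripper's body (76 mm by 85 mm) begins 54 mm behind the grasp point. The pads swing forward as they close: fully open they stand 13 mm farther back than shut.
Start: joints at [1.052, 0.477, 0.022, 1.555, -0.011, 1.109, -0.083], TCP at [0.27, -0.619, 0.231] pointing down, gripper open.
Joint ranges: [-2.96, 2.96], [-0.34, 2.1], [-1.41, 1.46], [0.24, 2.44], [-1.37, 4.51], [0.17, 1.92], [-2.96, 2.96]. Speed limits (rad/s): [2.39, 2.39, 3.14, 3.14, 3.14, 3.14, 3.14].

### API

Orientations are given as a unit quaternion [w, x, y, z].
In Python, from station import bot gives the robot as it stands.
- The arm moves only by the tool jog_arm, never from a script. Its argument "rows" is a list of rows, each an object of numbers: "fingers": the finger opening in mm, from 0 to 85.4; "x", "y", "z": the shift along the tool's x, y, z in mm; "ax", "ay", "az": the turn, a rotation vector about the tool's x, y, z in degrees. A call has exactly 8 rows; each row shifts and turns the commanded pose from where the row before left it, along the tool's axes as they then stand; what a row does not reach is not made up. A row lasts 1/10 s, in which the tool goes at most 50 mm and 8.59 degrees, less where a joint would pass 70% of its speed; a pose out of reach is approached as far as the arm can. A call with a gripper value outside its range is refused whole. The fingers move at their own pace and stop on an object; "force" is the grip in N (left out, the last holds). Time passes only in rows, so rows that do not move let the fingers close, or fill a call up. It gives the time, the measured TCP pose, the force, the opening and the grip force at its end, in the units of the state.
- bot.get_obs(): the state, without advancing time (a new reading comes with each control period).
- bot.read_camera(name): name is "scene" or "top" or "wrist"; returns a dict with "pixels" (480x640x3 uint8, red, green, blue), "vertical_fov" (degrees; the focal length in pixels is half the picture's height over the tangent of half this angle, whatever the lens; pixels are square), "cx", "cy" (the principal point, pixels), "world_from_camera" (4x4, takes a point from camera to world coordinates). Camera axes: x right, y down, z forward; pixel columns grow to the right and rows downward; lengths in m; the calibration is good to about 2 mm. A picture is of the moment at which its call begins. There is no depth.
- bot.hand_in(): hands the job in; it is judged then, once.
The state is a dict: "t": time; "q": joint angles; "joint_vel": joint speeds; "joint_torque": joint torques, N m; "eef_pos": TCP position; "tool_rot": TCP orientation; "contact_force": force on the tool from outside, world axes, zero at the start; "torque": the same for the moment, N m; "gripper_width": opening from 0.0 (shut) to 1.0 (fully open); "grasp_force": force on a finger pad.
Only numpy, scipy, OpenCV 4.12 (cv2) and the standard library are available. Lean on these libraries where they do the work, as an engineer would, in place of code of your own. Each camera call takes 0.05 s, during which the arm holds its last target. There are 200 camera calls.

## Working session

There is one attempt and no reset: what is moved stays moved. The work goes in short steps, Python scripts to look and compute and a tool call to move; the robot and the scene stay as the last step left them, time stands still between calls to the robot, and variables do not carry over. Pictures are saved under pics/ and viewed, at most 10 in all, crops included, and the job is handed in when it is done.

Besides the shell and the picture viewer there is one more tool, called after "Call:" as name([rows], argument=value, ...), one row to a line, values as JSON. jog_arm: Moves the arm, as the interface text tells. Its arguments: {"type":"object","properties":{"rows":{"type":"array","items":{"type":"object","properties":{"fingers":{"type":"number"},"x":{"type":"number"},"y":{"type":"number"},"z":{"type":"number"},"ax":{"type":"number"},"ay":{"type":"number"},"az":{"type":"number"}}}},"force":{"type":"number"}},"required":["rows"]}

```bash
mkdir -p pics; ls
python3 - <<'E'
from station import bot
import cv2,numpy as np
o=bot.get_obs()
print({k:np.round(v,3).tolist() for k,v in o.items()})
for n in("scene","top"):
    c=bot.read_camera(n); cv2.imwrite(f"pics/{n}0.png",c["pixels"][:,:,::-1])
    print(n,c["vertical_fov"],c["cx"],c["cy"],np.round(c["world_from_camera"],4).tolist())
E
```

```text
pics
{'t': 0.0, 'q': [1.052, 0.478, 0.022, 1.556, -0.011, 1.109, -0.083], 'joint_vel': [-0.001, -0.001, -0.002, -0.001, -0.001, 0.001, -0.0], 'joint_torque': [-0.001, -59.645, 1.608, -28.12, 0.013, 0.009, -0.0], 'eef_pos': [0.269, -0.618, 0.23], 'tool_rot': [-0.001, 0.979, 0.204, -0.0], 'contact_force': [0.451, 0.712, -0.252], 'torque': [0.004, -0.036, -0.015], 'grasp_force': 0.0, 'gripper_width': 0.997}
scene 44.40688757706497 321.2980365115401 231.12913136315868 [[-0.8747, -0.3698, 0.3132, 0.2297], [-0.4844, 0.6858, -0.5431, 0.3308], [-0.014, -0.6268, -0.7791, 0.841], [0.0, 0.0, 0.0, 1.0]]
top 56.12081569913458 320.9259508668425 239.63770032613422 [[-0.0245, -0.9875, 0.1559, 0.4025], [-0.9997, 0.0229, -0.0116, -0.1712], [0.0079, -0.1562, -0.9877, 0.9557], [0.0, 0.0, 0.0, 1.0]]
```

View pics/top0.png

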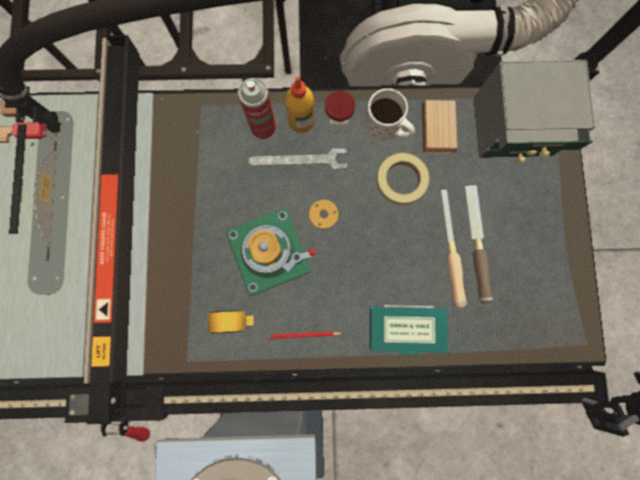

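View pics/scene0.png

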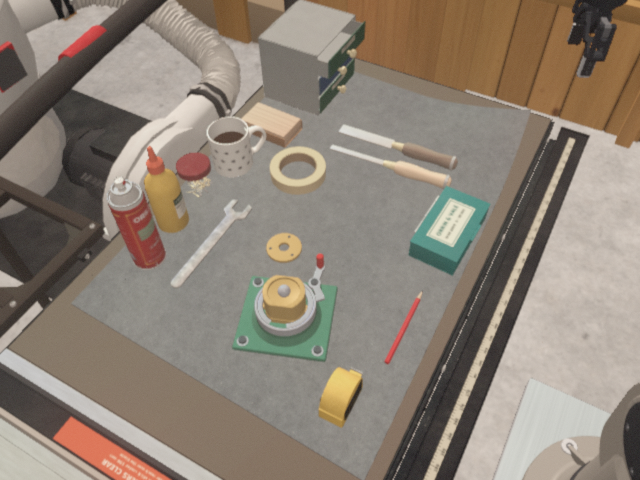

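The top view shows the support at about (265,248), its cup and ball at (264,246) and the red knob at (312,252). In the scene view the cup is at (284,297) and the knob at (320,260).

```bash
cat > h.py <<'E'
import cv2,numpy as np
from station import bot
from scipy.spatial.transform import Rotation as R
def cam(n):
    c=bot.read_camera(n); c["f"]=240/np.tan(np.radians(c["vertical_fov"])/2); return c
def ray(c,u,v):
    T=np.array(c["world_from_camera"]); d=T[:3,:3]@np.array([(u-c["cx"])/c["f"],(v-c["cy"])/c["f"],1]); return T[:3,3],d
def plane(c,u,v,z):
    o,d=ray(c,u,v); return o+d*(z-o[2])/d[2]
def proj(c,p):
    T=np.array(c["world_from_camera"]); q=T[:3,:3].T@(np.asarray(p)-T[:3,3]); return q[:2]/q[2]*c["f"]+[c["cx"],c["cy"]]
def hsv(c): return cv2.cvtColor(c["pixels"],cv2.COLOR_RGB2HSV)
def crop(c,u,v,w,h,s,name):
    im=c["pixels"][max(0,v-h):v+h,max(0,u-w):u+w,::-1]; cv2.imwrite(name,cv2.resize(im,None,fx=s,fy=s,interpolation=cv2.INTER_CUBIC))
def blob(m):
    n,l,s,ce=cv2.connectedComponentsWithStats(m.astype(np.uint8)); i=1+np.argmax(s[1:,4]); return l==i,s[i],ce[i]
E
python3 - <<'E'
from h import *
out=[]
for n,(u,v) in dict(top=(268,250),scene=(290,300)).items():
    c=cam(n); H=hsv(c); roi=np.zeros((480,640),bool); roi[v-75:v+75,u-70:u+70]=1
    h,s,va=H[...,0],H[...,1],H[...,2]
    g,st,ce=blob(roi&(h>60)&(h<90)&(s>80))
    pts=np.argwhere(g)[:,::-1].astype(np.float32)
    W=np.array([plane(c,*p,0.009)[:2] for p in pts],np.float32)*1000
    r=cv2.minAreaRect(W); print(n,"foot",r)
    red,st,ce=blob(roi&((h<6)|(h>174))&(s>150)); print("red",st,ce,plane(c,*ce,0.06)); out.append(ray(c,*ce))
    crop(c,u,v,70,55,5.7,f"pics/{n}1.png")
(o1,d1),(o2,d2)=out
t=np.linalg.lstsq(np.c_[d1,-d2],o2-o1,rcond=None)[0]; print("knob",o1+d1*t[0],o2+d2*t[1])
E
cd pics; python3 -c "
import cv2;cv2.imwrite('both.png',cv2.vconcat([cv2.resize(cv2.imread(f),(760,300*2))for f in('top1.png',)]))"
```

```text
top foot ((530.770751953125, -69.09059143066406), (147.78736877441406, 137.15794372558594), 20.292583465576172)
red [310 249   5   6  27] [311.92592593 251.40740741] [ 0.52042494 -0.16308256  0.06      ]
scene foot ((469.1365051269531, -86.48115539550781), (0.0, 0.0), 0.0)
red [317 255   6   6  26] [319.46153846 257.11538462] [ 0.51980116 -0.16418933  0.06      ]
knob [ 0.52025099 -0.1630945   0.06132129] [ 0.51935533 -0.16342856  0.06120036]
```

View pics/top1.png

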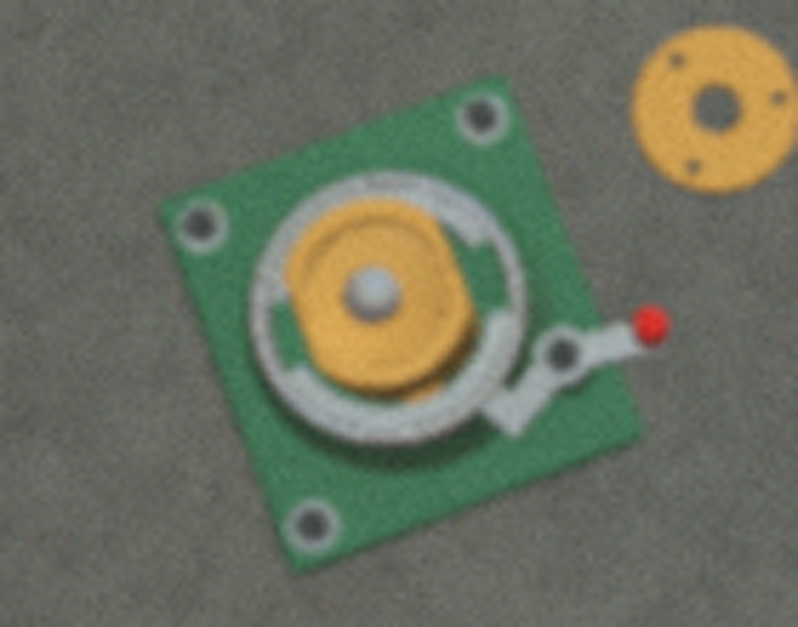

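View pics/scene1.png

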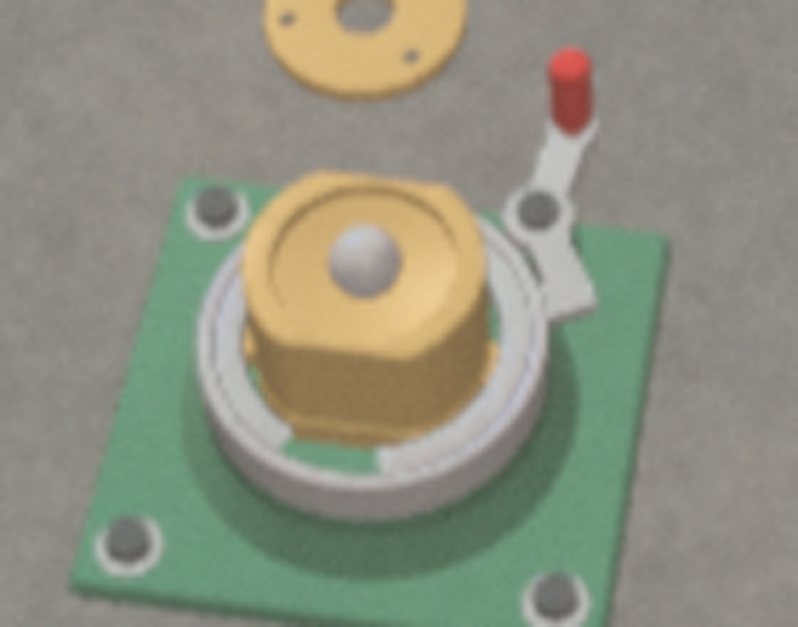

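The top crop shows the ball at about (372,292), the pivot bolt at (562,352), the knob at (650,322) and the lever's nose at (510,415). In the scene crop the ball is at (365,262) and the pivot bolt at (538,210). The ears lie along the foot's 20° axis and the notches along its y axis.

Run:
```python
from h import *
a,b=cam("top"),cam("scene")
def tri(p,q):
    (o1,d1),(o2,d2)=ray(a,*p),ray(b,*q)
    t=np.linalg.lstsq(np.c_[d1,-d2],o2-o1,rcond=None)[0]; return (o1+d1*t[0]+o2+d2*t[1])/2
ball=tri((263.3,246.2),(284,291)); piv=tri((296.6,256.8),(314.4,281.8)); knob=np.array([.520,-.1633,.061])
print("ball",ball,"piv",piv)
r=knob-piv; print("r",np.hypot(*r[:2]),np.degrees(np.arctan2(r[1],r[0])))
print("piv rel socket", piv-ball)
o=bot.get_obs(); Rm=R.from_quat(np.roll(o["tool_rot"],-1)); p=np.array(o["eef_pos"])
print("R",Rm.as_matrix().round(3).tolist())
for n,t in dict(knob=knob,ball=ball).items(): print(n,"shift in tool mm",Rm.inv().apply(t-p)*1000)
```

```text
ball [ 0.52941955 -0.06850064  0.08088261] piv [ 0.51243516 -0.13141509  0.03576869]
r 0.03277002243473154 -76.65310371466613
piv rel socket [-0.01698439 -0.06291445 -0.04511392]
R [[0.917, 0.399, -0.0], [0.399, -0.917, 0.001], [-0.0, -0.001, -1.0]]
knob shift in tool mm [ 411.53962139 -317.34510372  170.13839822]
ball shift in tool mm [ 458.030874   -400.50891467  150.3063693 ]
```

Call:
jog_arm([
  {"x": 16,"y": -13,"fingers": 0},
  {"x": 24,"y": -19},
  {"x": 30,"y": -24},
  {"x": 30,"y": -24},
  {"x": 30,"y": -24},
  {"x": 30,"y": -24},
  {"x": 30,"y": -24},
  {"x": 30,"y": -24},
], force=30)

```text
invalid input
```

Call:
jog_arm([
  {"x": 30,"y": -24},
  {"x": 30,"y": -24},
  {"x": 30,"y": -24},
  {"x": 30,"y": -24},
  {"x": 25,"y": -20},
  {"x": 21,"y": -18},
  {"az": -8},
  {"az": -7.5},
])

```text
invalid input
```

```bash
cat >> h.py <<'E'
def go(t,n=""):
    o=bot.get_obs(); Rm=R.from_quat(np.roll(o["tool_rot"],-1)); p=np.array(o["eef_pos"]); M=Rm.as_matrix()
    print(n,"t",o["t"],"pos",p.round(4),"yaw_y",np.degrees(np.arctan2(M[1,1],M[0,1])).round(2),"tilt",M[:,2].round(4),"tool mm",(Rm.inv().apply(np.array(t)-p)*1000).round(1),"F",np.round(o["contact_force"],1),"w",o["gripper_width"],"gf",o["grasp_force"])
E
python3 - <<'E'
from h import *
go([.499,-.180,.046])
c=cam("wrist"); cv2.imwrite("pics/w1.png",c["pixels"][:,:,::-1])
E
```

```text
t 0.3 pos [ 0.2695 -0.6187  0.231 ] yaw_y -66.46 tilt [-3.e-04  6.e-04 -1.e+00] tool mm [ 385.6 -310.4  185.1] F [0.1 0.5 0.6] w 0.9986148512875211 gf 0.0
```

View pics/w1.png

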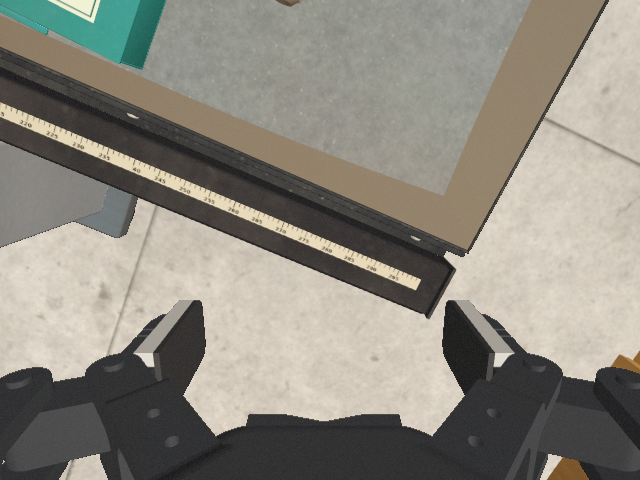

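The wrist view shows only the mat's corner and the fingers, because the arm has not moved. The call was refused, so I'll give every key in each row.

Call:
jog_arm([
  {"x": 16,"y": -13,"z": 0,"ax": 0,"ay": 0,"az": 0,"fingers": 0},
  {"x": 24,"y": -19,"z": 0,"ax": 0,"ay": 0,"az": 0,"fingers": 0},
  {"x": 30,"y": -24,"z": 0,"ax": 0,"ay": 0,"az": 0,"fingers": 0},
  {"x": 30,"y": -24,"z": 0,"ax": 0,"ay": 0,"az": 0,"fingers": 0},
  {"x": 30,"y": -24,"z": 0,"ax": 0,"ay": 0,"az": 0,"fingers": 0},
  {"x": 30,"y": -24,"z": 0,"ax": 0,"ay": 0,"az": 0,"fingers": 0},
  {"x": 30,"y": -24,"z": 0,"ax": 0,"ay": 0,"az": 0,"fingers": 0},
  {"x": 30,"y": -24,"z": 0,"ax": 0,"ay": 0,"az": 0,"fingers": 0},
], force=30)

```text
t: 1.15
eef_pos: [0.4015, -0.3683, 0.2315]
tool_rot: [0.0, 0.979, 0.204, 0.0]
contact_force: [-0.0, 0.2, -0.3]
gripper_width: -0.003
grasp_force: 0.0
```

Call:
jog_arm([
  {"x": 30,"y": -24,"z": 0,"ax": 0,"ay": 0,"az": 0,"fingers": 0},
  {"x": 30,"y": -24,"z": 0,"ax": 0,"ay": 0,"az": 0,"fingers": 0},
  {"x": 30,"y": -24,"z": 0,"ax": 0,"ay": 0,"az": 0,"fingers": 0},
  {"x": 28,"y": -23,"z": 0,"ax": 0,"ay": 0,"az": 0,"fingers": 0},
  {"x": 26,"y": -22,"z": 0,"ax": 0,"ay": 0,"az": 0,"fingers": 0},
  {"x": 20,"y": -16,"z": 0,"ax": 0,"ay": 0,"az": 0,"fingers": 0},
  {"x": 0,"y": 0,"z": 0,"ax": 0,"ay": 0,"az": -8,"fingers": 0},
  {"x": 0,"y": 0,"z": 0,"ax": 0,"ay": 0,"az": -7.5,"fingers": 0},
])

```text
t: 1.95
eef_pos: [0.4988, -0.181, 0.2314]
tool_rot: [0.0, 0.941, 0.338, 0.0]
contact_force: [0.1, -0.9, 0.4]
gripper_width: -0.003
grasp_force: 0.0
```

Run:
```python
from h import *
go([.499,-.180,.046])
c=cam("wrist"); cv2.imwrite("pics/w2.png",c["pixels"][:,:,::-1])
H=hsv(c); h,s,v=[H[...,i] for i in range(3)]
m,st,ce=blob(((h<5)|(h>174))&(s>150)&(v>80)); print(st,ce,proj(c,[.52,-.1633,.068]),plane(c,*ce,.066))
```

```text
t 1.95 pos [ 0.4988 -0.181   0.2314] yaw_y -50.51 tilt [ 3.e-04  0.e+00 -1.e+00] tool mm [  0.7  -0.6 185.4] F [ 0.1 -0.9  0.4] w -0.0033012313095101215 gf 0.0
[139 248 114  81 926] [194.8812095  287.52483801] [324.45105601 182.02977508] [ 0.38401112 -0.13601275  0.066     ]
```

View pics/w2.png

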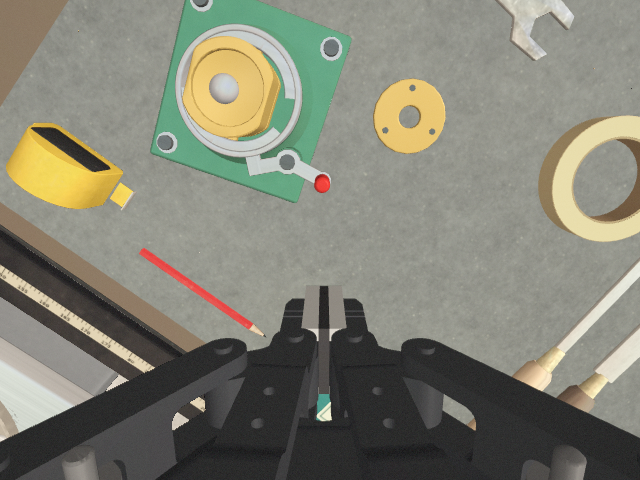

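The wrist view shows the knob at (322,183), where my estimate projects. The fingers are shut, straight behind it in the push direction. Next I go down.

Call:
jog_arm([
  {"x": 0,"y": 0,"z": 25,"ax": 0,"ay": 0,"az": 0,"fingers": 0},
  {"x": 0,"y": 0,"z": 35,"ax": 0,"ay": 0,"az": 0,"fingers": 0},
  {"x": 0,"y": 0,"z": 35,"ax": 0,"ay": 0,"az": 0,"fingers": 0},
  {"x": 0,"y": 0,"z": 35,"ax": 0,"ay": 0,"az": 0,"fingers": 0},
  {"x": 0,"y": 0,"z": 30,"ax": 0,"ay": 0,"az": 0,"fingers": 0},
  {"x": 0,"y": 0,"z": 20,"ax": 0,"ay": 0,"az": 0,"fingers": 0},
  {"x": 0,"y": 0,"z": 4,"ax": 0,"ay": 0,"az": 0,"fingers": 0},
  {"x": 2,"y": 0,"z": 0,"ax": 0,"ay": 0,"az": 0,"fingers": 0},
])

```text
t: 2.8
eef_pos: [0.4994, -0.1812, 0.0471]
tool_rot: [-0.0, 0.943, 0.333, -0.001]
contact_force: [0.0, 0.2, 0.8]
gripper_width: -0.003
grasp_force: 0.0
```

Call:
jog_arm([
  {"x": 4,"y": 0,"z": 0,"ax": 0,"ay": 0,"az": 0,"fingers": 0},
  {"x": 4,"y": 0,"z": 0,"ax": 0,"ay": 0,"az": 0,"fingers": 0},
  {"x": 4,"y": 0,"z": 0,"ax": 0,"ay": 0,"az": 0,"fingers": 0},
  {"x": 4,"y": 0,"z": 0,"ax": 0,"ay": 0,"az": 0,"fingers": 0},
  {"x": 4,"y": 0,"z": 0,"ax": 0,"ay": 0,"az": 0,"fingers": 0},
  {"x": 4,"y": 0,"z": 0,"ax": 0,"ay": 0,"az": 0,"fingers": 0},
  {"x": 4,"y": 0,"z": 0,"ax": 0,"ay": 0,"az": 0,"fingers": 0},
  {"x": 4,"y": 0,"z": 0,"ax": 0,"ay": 0,"az": 0,"fingers": 0},
])

```text
t: 3.6
eef_pos: [0.5251, -0.1606, 0.0476]
tool_rot: [0.0, 0.943, 0.334, 0.0]
contact_force: [-0.3, -3.3, 1.1]
gripper_width: 0.0
grasp_force: 1.3
```

Call:
jog_arm([
  {"x": 2,"y": 0,"z": 0,"ax": 0,"ay": 0,"az": 0,"fingers": 0},
  {"x": 2,"y": 0,"z": 0,"ax": 0,"ay": 0,"az": 0,"fingers": 0},
  {"x": 1,"y": 0,"z": 0,"ax": 0,"ay": 0,"az": 0,"fingers": 0},
  {"x": 1,"y": 0,"z": 0,"ax": 0,"ay": 0,"az": 0,"fingers": 0},
  {"x": 1,"y": 0,"z": 0,"ax": 0,"ay": 0,"az": 0,"fingers": 0},
  {"x": 1,"y": 0,"z": 0,"ax": 0,"ay": 0,"az": 0,"fingers": 0},
  {"x": 0,"y": 0,"z": 0,"ax": 0,"ay": 0,"az": 0,"fingers": 0},
  {"x": 0,"y": 0,"z": 0,"ax": 0,"ay": 0,"az": 0,"fingers": 0},
])

```text
t: 4.4
eef_pos: [0.5275, -0.1581, 0.0471]
tool_rot: [0.0, 0.943, 0.333, -0.003]
contact_force: [-9.5, -7.9, 9.5]
gripper_width: 0.002
grasp_force: 6.1
```

Run:
```python
from h import *
go([.53,-.069,.046])
c=cam("scene");H=hsv(c); h,s,v=[H[...,i] for i in range(3)]
roi=np.zeros((480,640),bool); roi[225:290,290:350]=1
m,st,ce=blob(roi&((h<6)|(h>174))&(s>150)); k=plane(c,*ce,.060); d=k[:2]-[.5124,-.1314]; print(st,ce,k,np.hypot(*d),np.degrees(np.arctan2(d[1],d[0])))
```

```text
t 4.4 pos [ 0.5275 -0.1581  0.0471] yaw_y -51.1 tilt [-0.0061 -0.0022 -1.    ] tool mm [ 57.9 -67.8   0.9] F [-9.5 -7.9  9.5] w 0.001703471350026749 gf 6.08050062568509
[301 256   6  13  39] [303.41025641 260.48717949] [ 0.53963174 -0.14568217  0.06      ] 0.030749767350161585 -27.675562731811745
```

Call:
jog_arm([
  {"x": 1,"y": 0,"z": 0,"ax": 0,"ay": 0,"az": 0,"fingers": 0},
  {"x": 1,"y": 0,"z": 0,"ax": 0,"ay": 0,"az": 0,"fingers": 0},
  {"x": 1,"y": 0,"z": 0,"ax": 0,"ay": 0,"az": 0,"fingers": 0},
  {"x": 0,"y": 0,"z": 0,"ax": 0,"ay": 0,"az": 0,"fingers": 0},
  {"x": 0,"y": 0,"z": 0,"ax": 0,"ay": 0,"az": 0,"fingers": 0},
  {"x": 0,"y": 0,"z": 0,"ax": 0,"ay": 0,"az": 0,"fingers": 0},
  {"x": 0,"y": 0,"z": 0,"ax": 0,"ay": 0,"az": 0,"fingers": 0},
  {"x": 0,"y": 0,"z": 0,"ax": 0,"ay": 0,"az": 0,"fingers": 0},
])

```text
t: 5.25
eef_pos: [0.5276, -0.158, 0.047]
tool_rot: [0.0, 0.943, 0.332, -0.005]
contact_force: [-14.3, -10.6, 13.4]
gripper_width: -0.002
grasp_force: 9.2
```

Call:
jog_arm([
  {"x": -10,"y": 0,"z": 0,"ax": 0,"ay": 0,"az": 0,"fingers": 0},
  {"x": -15,"y": 0,"z": 0,"ax": 0,"ay": 0,"az": 0,"fingers": 0},
  {"x": -5,"y": 0,"z": -15,"ax": 0,"ay": 0,"az": 0,"fingers": 0},
  {"x": 0,"y": 0,"z": -30,"ax": 0,"ay": 0,"az": 0,"fingers": 0},
  {"x": 0,"y": 0,"z": -40,"ax": 0,"ay": 0,"az": 4,"fingers": 0},
  {"x": 0,"y": 0,"z": -40,"ax": 0,"ay": 0,"az": 5,"fingers": 85},
  {"x": 0,"y": -10,"z": -25,"ax": 0,"ay": 0,"az": 5,"fingers": 85},
  {"x": 0,"y": -10,"z": 0,"ax": 0,"ay": 0,"az": 5,"fingers": 85},
])

```text
t: 6.05
eef_pos: [0.5034, -0.155, 0.2026]
tool_rot: [0.001, 0.985, 0.172, 0.004]
contact_force: [-0.2, 0.1, -0.7]
gripper_width: 0.507
grasp_force: 0.0
```

Run:
```python
from h import *
go([.53,-.069,.2])
c=cam("wrist"); cv2.imwrite("pics/w3.png",c["pixels"][:,:,::-1]); np.save("w3.npy",c,allow_pickle=True)
print(proj(c,[.53,-.069,.082]))
```

```text
t 6.05 pos [ 0.5034 -0.155   0.2026] yaw_y -70.17 tilt [ 0.0089 -0.0013 -1.    ] tool mm [ 54.2 -71.8   2.7] F [-0.2  0.1 -0.7] w 0.506501576579803 gf 0.0
[212.63376168 150.04878115]
```

View pics/w3.png

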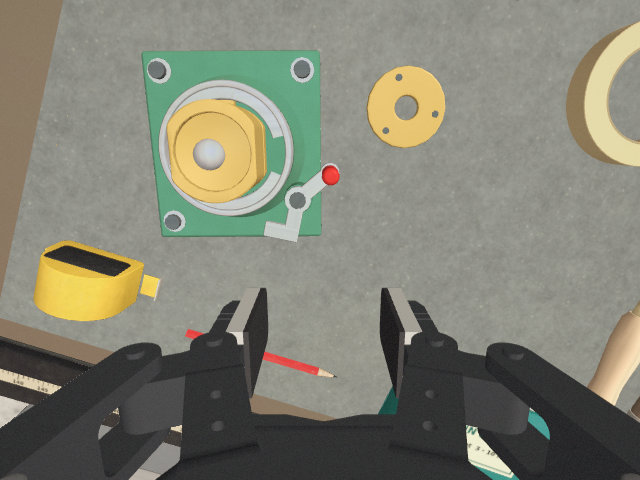

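The catch now stands well open: the knob is at (331,175) and the nose at (282,231), clear of the ring. The cup's top is at about (212,150), with the ball at (209,154).

Run:
```python
from h import *
def meas(c,u,v,w):
    H=hsv(c); h,s,va=[H[...,i].astype(int) for i in range(3)]
    roi=np.zeros((480,640),bool); roi[v-w:v+w,u-w:u+w]=1
    br,st,ce=blob(roi&(h>12)&(h<32)&(s>90))
    cn=max(cv2.findContours(br.astype(np.uint8),cv2.RETR_EXTERNAL,cv2.CHAIN_APPROX_NONE)[0],key=cv2.contourArea)
    fill=np.zeros((480,640),np.uint8); cv2.drawContours(fill,[cn],-1,1,-1)
    b,stb,cb=blob((fill>0)&(s<70)); 
    return br,st,ce,stb,cb,cn[:,0]
c=np.load("w3.npy",allow_pickle=True).item()
br,st,ce,stb,cb,cn=meas(c,212,150,55); print("wrist brass",st,"ball",stb,cb,plane(c,*cb,.084))
L=[(x,y) for y in range(136,172) for x in [np.argmax(br[y])] ]
Rr=[(639-np.argmax(br[y][::-1]),y) for y in range(130,185)]
for n,P,z in(("L",L,.082),("R",Rr,.06)):
    W=np.array([plane(c,*p,z)[:2] for p in P],np.float32); l=cv2.fitLine(W,cv2.DIST_HUBER,0,1e-4,1e-4).ravel(); print(n,np.degrees(np.arctan2(l[1],l[0])),l[2:],P[::8])
rays=[ray(c,*cb)]
for n,(u,v,w) in dict(top=(264,246,25),scene=(284,297,30)).items():
    k=cam(n); q=meas(k,u,v,w); print(n,q[3],q[4],plane(k,*q[4],.084)); rays.append(ray(k,*q[4]))
A=b=0
for o,d in rays:
    d=d/np.linalg.norm(d); P=np.eye(3)-np.outer(d,d); A=A+P; b=b+P@o
print("ball tri",np.linalg.solve(A,b))
# foot in wrist view
H=hsv(c); h,s=H[...,0],H[...,1]; roi=np.zeros((480,640),bool); roi[40:250,130:330]=1
g,_,_=blob(roi&(h>60)&(h<90)&(s>80)); W=np.array([plane(c,*p[::-1],.009)[:2] for p in np.argwhere(g)],np.float32)*1000
print("foot",cv2.minAreaRect(W))
```

```text
wrist brass [ 166   99  101  104 7714] ball [193 139  32  31 785] [208.58343949 154.04713376] [ 0.52693767 -0.06770987  0.084     ]
L 20.106527 [ 0.5183423  -0.04322804] [(np.int64(168), 136), (np.int64(168), 144), (np.int64(169), 152), (np.int64(170), 160), (np.int64(171), 168)]
R 18.60689 [ 0.5371951 -0.099108 ] [(np.int64(264), 130), (np.int64(264), 138), (np.int64(265), 146), (np.int64(265), 154), (np.int64(265), 162), (np.int64(266), 170), (np.int64(262), 178)]Traceback (most recent call last):
  File "<stdin>", line 18, in <module>
  File "<stdin>", line 5, in meas
  File "h.py", line 16, in blob
    n,l,s,ce=cv2.connectedComponentsWithStats(m.astype(np.uint8)); i=1+np.argmax(s[1:,4]); return l==i,s[i],ce[i]
                                                                       ~~~~~~~~~^^^^^^^^^
    return _wrapfunc(a, 'argmax', axis=axis, out=out, **kwds)
    return bound(*args, **kwds)
ValueError: attempt to get argmax of an empty sequence
```

Call:
jog_arm([
  {"x": 5,"y": -7,"z": 0,"ax": 0,"ay": 0,"az": 0,"fingers": 85},
  {"x": 13,"y": -18,"z": 0,"ax": 0,"ay": 0,"az": 0,"fingers": 85},
  {"x": 15,"y": -20,"z": 0,"ax": 0,"ay": 0,"az": 0,"fingers": 85},
  {"x": 13,"y": -18,"z": 0,"ax": 0,"ay": 0,"az": 0,"fingers": 85},
  {"x": 7,"y": -9,"z": 0,"ax": 0,"ay": 0,"az": 0,"fingers": 85},
  {"x": 0,"y": 0,"z": 15,"ax": 0,"ay": 0,"az": 0,"fingers": 85},
  {"x": 0,"y": 0,"z": 15,"ax": 0,"ay": 0,"az": 0,"fingers": 85},
  {"x": 0,"y": 0,"z": 0,"ax": 0,"ay": 0,"az": 0,"fingers": 85},
])

```text
t: 6.95
eef_pos: [0.5242, -0.0695, 0.1651]
tool_rot: [-0.001, 0.985, 0.174, -0.002]
contact_force: [-0.8, -0.4, 0.0]
gripper_width: 0.992
grasp_force: 0.0
```

Run:
```python
from h import *
go([.529,-.0685,.046])
c=cam("wrist"); np.save("w4.npy",c,allow_pickle=True)
c["pixels"]=c["pixels"].copy(); u,v=proj(c,[.529,-.0685,.084]); print(u,v)
cv2.imwrite("pics/w4.png",c["pixels"][:,:,::-1])
```

```text
t 6.95 pos [ 0.5242 -0.0695  0.1651] yaw_y -69.92 tilt [-4.6e-03  2.0e-04 -1.0e+00] tool mm [  5.4   0.9 119.1] F [-0.8 -0.4  0. ] w 0.9924060400226494 gf 0.0
325.9405504419565 237.3589593644375
```

View pics/w4.png

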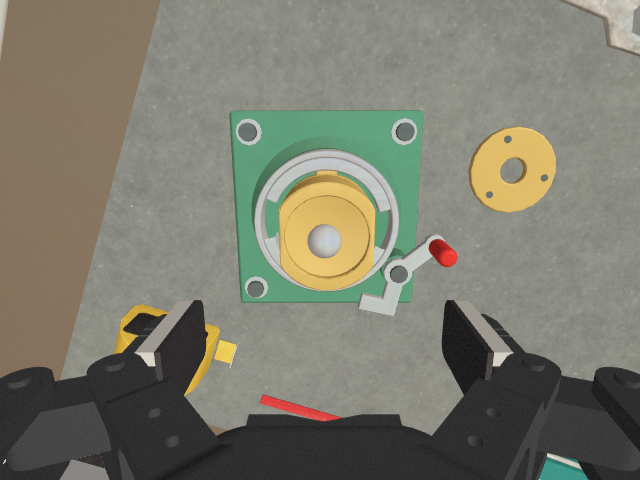

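The wrist view shows the cup between the fingers' lines, with its dish at about (327,243), the ball at (324,241) and the flats vertical in the picture. Next I measure the small offsets and the tilt now that it has settled.

Run:
```python
from h import *
go([.529,-.0685,.046])
for c in (np.load("w4.npy",allow_pickle=True).item(),cam("wrist")):
    H=hsv(c); h,s,va=[H[...,i].astype(int) for i in range(3)]
    roi=np.zeros((480,640),bool); roi[160:300,270:390]=1
    br,st,ce=blob(roi&(h>12)&(h<32)&(s>90)); print(st)
    roi2=np.zeros((480,640),bool); roi2[220:262,302:346]=1
    b,sb,cb=blob(roi2&(s<70)); print("ball",sb,cb,plane(c,*cb,.084))
    L=[(np.argmax(br[y]),y) for y in range(225,255)]; Rr=[(639-np.argmax(br[y][::-1]),y) for y in range(225,255)]
    Ws=[np.array([plane(c,*p,.082)[:2] for p in P],np.float32) for P in(L,Rr)]
    for W in Ws:
        l=cv2.fitLine(W,cv2.DIST_HUBER,0,1e-4,1e-4).ravel(); print(np.degrees(np.arctan2(l[1],l[0])),l[2:])
    print("mid of flats",(Ws[0].mean(0)+Ws[1].mean(0))/2,"gap",np.linalg.norm(Ws[0].mean(0)-Ws[1].mean(0)))
    yb=[(x,479-np.argmax(br[::-1,x])) for x in range(305,350,4)]
    W=np.array([plane(c,*p,.082)[:2] for p in yb]); A=np.c_[2*W,np.ones(len(W))]; 
    # centre from lower rim arc with known radius 33 mm
    from scipy.optimize import least_squares
    print("rim centre",least_squares(lambda p:np.hypot(*(W-p).T)-.033,[.53,-.069]).x)
```

```text
t 7.0 pos [ 0.5249 -0.0696  0.1663] yaw_y -69.94 tilt [-2.9e-03  2.0e-04 -1.0e+00] tool mm [  4.5   0.6 120.2] F [-0.8  0.2  0.5] w 0.9928252572130157 gf 0.0
[ 278  170   97  120 8618]
ball [308 224  34  34 896] [324.21651786 240.72098214] [ 0.52674101 -0.06825557  0.084     ]
21.12161 [ 0.5178101  -0.04339775]
19.32649 [ 0.5368781  -0.09549114]
mid of flats [ 0.5273441  -0.06944444] gap 0.055473495
rim centre [ 0.52865796 -0.06869105]
[ 278  171   97  120 8542]
ball [307 225  34  34 888] [323.55518018 241.53941441] [ 0.526715   -0.06825321  0.084     ]
18.369886 [ 0.5199652  -0.04265665]
19.597715 [ 0.5388023  -0.09478958]
mid of flats [ 0.52780104 -0.06929036] gap 0.05547648
rim centre [ 0.52865418 -0.06885013]
```

Call:
jog_arm([
  {"x": 2,"y": 0.9,"z": 0,"ax": 0,"ay": 0,"az": 0,"fingers": 85},
  {"x": 2,"y": 0,"z": 10,"ax": 0,"ay": 0,"az": 0,"fingers": 85},
  {"x": 0,"y": 0,"z": 15,"ax": 0,"ay": 0,"az": 0,"fingers": 85},
  {"x": 0,"y": 0,"z": 15,"ax": 0,"ay": 0,"az": 0,"fingers": 85},
  {"x": 0,"y": 0,"z": 15,"ax": 0,"ay": 0,"az": 0,"fingers": 85},
  {"x": 0,"y": 0,"z": 15,"ax": 0,"ay": 0,"az": 0,"fingers": 85},
  {"x": 0,"y": 0,"z": 10,"ax": 0,"ay": 0,"az": 0,"fingers": 85},
  {"x": 0,"y": 0,"z": 0,"ax": 0,"ay": 0,"az": 0,"fingers": 85},
])

```text
t: 7.85
eef_pos: [0.529, -0.0687, 0.0859]
tool_rot: [-0.0, 0.985, 0.174, -0.001]
contact_force: [-0.4, 0.5, 0.1]
gripper_width: 0.996
grasp_force: 0.0
```

Call:
jog_arm([
  {"x": 0,"y": 0,"z": 0,"ax": 0,"ay": 0,"az": 0,"fingers": 85},
  {"x": 0,"y": 0,"z": 0,"ax": 0,"ay": 0,"az": 0,"fingers": 85},
  {"x": 0,"y": 0,"z": 8,"ax": 0,"ay": 0,"az": 0,"fingers": 85},
  {"x": 0,"y": 0,"z": 8,"ax": 0,"ay": 0,"az": 0,"fingers": 85},
  {"x": 0,"y": 0,"z": 8,"ax": 0,"ay": 0,"az": 0,"fingers": 85},
  {"x": 0,"y": 0,"z": 6,"ax": 0,"ay": 0,"az": 0,"fingers": 85},
  {"x": 0,"y": 0,"z": 0,"ax": 0,"ay": 0,"az": 0,"fingers": 85},
  {"x": 0,"y": 0,"z": 0,"ax": 0,"ay": 0,"az": 0,"fingers": 85},
])

```text
t: 8.65
eef_pos: [0.5298, -0.0687, 0.0571]
tool_rot: [-0.0, 0.985, 0.174, -0.0]
contact_force: [0.3, -0.3, -0.2]
gripper_width: 0.995
grasp_force: 0.0
```

Run:
```python
from h import *
go([.529,-.0688,.050])
```

```text
t 8.65 pos [ 0.5298 -0.0687  0.0571] yaw_y -69.96 tilt [-5.e-04  1.e-04 -1.e+00] tool mm [-0.7 -0.2  7.1] F [ 0.3 -0.3 -0.2] w 0.9952128550428447 gf 0.0
```

Call:
jog_arm([
  {"x": -0.6,"y": 0,"z": 4,"ax": 0,"ay": 0,"az": 0,"fingers": 78},
  {"x": 0,"y": 0,"z": 3,"ax": 0,"ay": 0,"az": 0,"fingers": 72},
  {"x": 0,"y": 0,"z": 0,"ax": 0,"ay": 0,"az": 0,"fingers": 67},
  {"x": 0,"y": 0,"z": 0,"ax": 0,"ay": 0,"az": 0,"fingers": 63},
  {"x": 0,"y": 0,"z": 0,"ax": 0,"ay": 0,"az": 0,"fingers": 61},
  {"x": 0,"y": 0,"z": 0,"ax": 0,"ay": 0,"az": 0,"fingers": 60},
  {"x": 0,"y": 0,"z": 0,"ax": 0,"ay": 0,"az": 0,"fingers": 59.5},
  {"x": 0,"y": 0,"z": 0,"ax": 0,"ay": 0,"az": 0,"fingers": 59},
], force=30)

```text
t: 9.45
eef_pos: [0.5293, -0.0689, 0.0504]
tool_rot: [0.0, 0.985, 0.174, 0.0]
contact_force: [0.1, 0.1, 1.0]
gripper_width: 0.689
grasp_force: 0.0
```

Call:
jog_arm([
  {"x": 0,"y": 0,"z": 0,"ax": 0,"ay": 0,"az": 0,"fingers": 58.5},
  {"x": 0,"y": 0,"z": 0,"ax": 0,"ay": 0,"az": 0,"fingers": 58},
  {"x": 0,"y": 0,"z": 0,"ax": 0,"ay": 0,"az": 0,"fingers": 57.5},
  {"x": 0,"y": 0,"z": 0,"ax": 0,"ay": 0,"az": 0,"fingers": 57},
  {"x": 0,"y": 0,"z": 0,"ax": 0,"ay": 0,"az": 0,"fingers": 56.5},
  {"x": 0,"y": 0,"z": 0,"ax": 0,"ay": 0,"az": 0,"fingers": 56},
  {"x": 0,"y": 0,"z": 0,"ax": 0,"ay": 0,"az": 0,"fingers": 55.5},
  {"x": 0,"y": 0,"z": 0,"ax": 0,"ay": 0,"az": 0,"fingers": 55},
])

```text
t: 10.25
eef_pos: [0.5294, -0.0692, 0.0505]
tool_rot: [0.0, 0.985, 0.174, 0.0]
contact_force: [-0.8, -0.3, 3.0]
gripper_width: 0.646
grasp_force: 31.3
```

Call:
jog_arm([
  {"x": 0,"y": 0,"z": 0,"ax": 0,"ay": 0,"az": 0,"fingers": 52},
  {"x": 0,"y": 0,"z": 0,"ax": 0,"ay": 0,"az": 0,"fingers": 50},
  {"x": 0,"y": 0,"z": 0,"ax": 0,"ay": 0,"az": -1,"fingers": 50},
  {"x": 0,"y": 0,"z": 0,"ax": 0,"ay": 0,"az": -2,"fingers": 50},
  {"x": 0,"y": 0,"z": 0,"ax": 0,"ay": 0,"az": -2.5,"fingers": 50},
  {"x": 0,"y": 0,"z": 0,"ax": 0,"ay": 0,"az": -2.5,"fingers": 50},
  {"x": 0,"y": 0,"z": 0,"ax": 0,"ay": 0,"az": -2,"fingers": 50},
  {"x": 0,"y": 0,"z": 0,"ax": 0,"ay": 0,"az": 0,"fingers": 50},
], force=40)

```text
t: 11.05
eef_pos: [0.5297, -0.0687, 0.0506]
tool_rot: [-0.0, 0.966, 0.26, 0.0]
contact_force: [0.3, 0.0, 5.0]
gripper_width: 0.645
grasp_force: 41.9
```

```bash
cat >> h.py <<'E'
def ball():
    go([.529,-.0688,.05])
    o=bot.get_obs(); print("torque",np.round(o["torque"],2))
    c=cam("wrist"); H=hsv(c); h,s,va=[H[...,i].astype(int) for i in range(3)]
    br,st,ce=blob((h>12)&(h<32)&(s>90)&(np.abs(np.arange(640)-325)<110)[None,:]); cn=max(cv2.findContours(br.astype(np.uint8),cv2.RETR_EXTERNAL,cv2.CHAIN_APPROX_NONE)[0],key=cv2.contourArea)
    f=np.zeros((480,640),np.uint8); cv2.drawContours(f,[cv2.convexHull(cn)],-1,1,-1)
    b,sb,cb=blob((f>0)&(s<70)&(va>90)); print("brass",st,"ball",sb,cb); return c
E
python3 - <<'E'
from h import *
c=ball(); cv2.imwrite("pics/w5.png",c["pixels"][:,:,::-1])
E
```

```text
t 11.05 pos [ 0.5297 -0.0687  0.0506] yaw_y -59.82 tilt [ 9.e-04  3.e-04 -1.e+00] tool mm [-0.7 -0.2  0.6] F [0.3 0.  5. ] w 0.644923361959951 gf 41.8827161192894
torque [-0.13  0.1   0.07]
brass [  232   215   184   207 28078] ball [ 288  324   64   67 3379] [319.24208346 356.68896123]
```

View pics/w5.png

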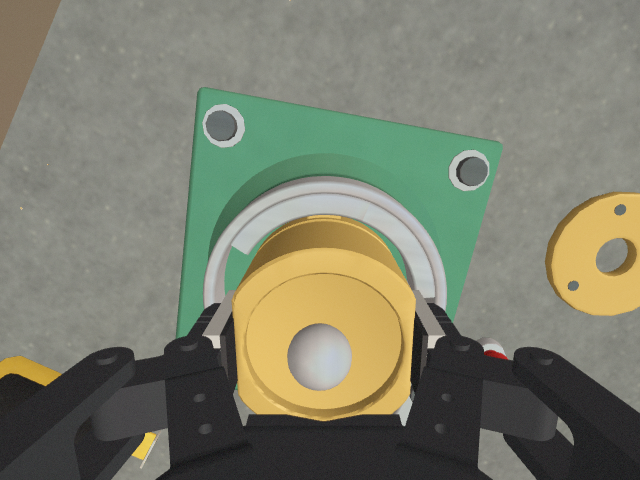

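The wrist view shows the cup gripped squarely on both flats, with the dish centred at about (324,345) and the ball at (320,356), near the middle. The cup has turned 10° freely, so I continue.

Call:
jog_arm([
  {"x": 0,"y": 0,"z": 0,"ax": 0,"ay": 0,"az": -1.5,"fingers": 50},
  {"x": 0,"y": 0,"z": 0,"ax": 0,"ay": 0,"az": -2.5,"fingers": 50},
  {"x": 0,"y": 0,"z": 0,"ax": 0,"ay": 0,"az": -3.5,"fingers": 50},
  {"x": 0,"y": 0,"z": 0,"ax": 0,"ay": 0,"az": -3.5,"fingers": 50},
  {"x": 0,"y": 0,"z": 0,"ax": 0,"ay": 0,"az": -3.5,"fingers": 50},
  {"x": 0,"y": 0,"z": 0,"ax": 0,"ay": 0,"az": -3.5,"fingers": 50},
  {"x": 0,"y": 0,"z": 0,"ax": 0,"ay": 0,"az": -3.5,"fingers": 50},
  {"x": 0,"y": 0,"z": 0,"ax": 0,"ay": 0,"az": -3.5,"fingers": 50},
])

```text
t: 11.9
eef_pos: [0.5298, -0.0687, 0.0506]
tool_rot: [0.0, 0.886, 0.464, 0.001]
contact_force: [0.9, -1.3, 3.9]
gripper_width: 0.645
grasp_force: 41.8
```

Call:
jog_arm([
  {"x": 0,"y": 0,"z": 0,"ax": 0,"ay": 0,"az": -3.5,"fingers": 50},
  {"x": 0,"y": 0,"z": 0,"ax": 0,"ay": 0,"az": -3.5,"fingers": 50},
  {"x": 0,"y": 0,"z": 0,"ax": 0,"ay": 0,"az": -3.5,"fingers": 50},
  {"x": 0,"y": 0,"z": 0,"ax": 0,"ay": 0,"az": -3.5,"fingers": 50},
  {"x": 0,"y": 0,"z": 0,"ax": 0,"ay": 0,"az": -3.5,"fingers": 50},
  {"x": 0,"y": 0,"z": 0,"ax": 0,"ay": 0,"az": -3,"fingers": 50},
  {"x": 0,"y": 0,"z": 0,"ax": 0,"ay": 0,"az": -2,"fingers": 50},
  {"x": 0,"y": 0,"z": 0,"ax": 0,"ay": 0,"az": 0,"fingers": 50},
])

```text
t: 12.7
eef_pos: [0.5299, -0.0687, 0.0506]
tool_rot: [0.0, 0.779, 0.627, 0.001]
contact_force: [0.5, -0.2, 5.9]
gripper_width: 0.648
grasp_force: 41.8
```

```bash
python3 -c "
from h import *
ball()"
```

```text
t 12.7 pos [ 0.5299 -0.0687  0.0506] yaw_y -12.36 tilt [ 1.2e-03  4.0e-04 -1.0e+00] tool mm [-0.3 -0.8  0.6] F [ 0.5 -0.2  5.9] w 0.6480376813937444 gf 41.84679016470909
torque [-0.12  0.05  0.02]
brass [  231   196   185   226 28149] ball [ 287  323   65   68 3378] [319.18383659 356.64594435]
```

Call:
jog_arm([
  {"x": 0,"y": 0,"z": 0,"ax": 0,"ay": 0,"az": -2,"fingers": 50},
  {"x": 0,"y": 0,"z": 0,"ax": 0,"ay": 0,"az": -3,"fingers": 50},
  {"x": 0,"y": 0,"z": 0,"ax": 0,"ay": 0,"az": -3.5,"fingers": 50},
  {"x": 0,"y": 0,"z": 0,"ax": 0,"ay": 0,"az": -3.5,"fingers": 50},
  {"x": 0,"y": 0,"z": 0,"ax": 0,"ay": 0,"az": -3.5,"fingers": 50},
  {"x": 0,"y": 0,"z": 0,"ax": 0,"ay": 0,"az": -3,"fingers": 50},
  {"x": 0,"y": 0,"z": 0,"ax": 0,"ay": 0,"az": -3,"fingers": 50},
  {"x": 0,"y": 0,"z": 0,"ax": 0,"ay": 0,"az": -3,"fingers": 50},
])

```text
t: 13.55
eef_pos: [0.5299, -0.0687, 0.0506]
tool_rot: [0.0, 0.628, 0.779, 0.0]
contact_force: [0.4, -0.5, 5.9]
gripper_width: 0.649
grasp_force: 41.8
```

Call:
jog_arm([
  {"x": 0,"y": 0,"z": 0,"ax": 0,"ay": 0,"az": -2.5,"fingers": 50},
  {"x": 0,"y": 0,"z": 0,"ax": 0,"ay": 0,"az": -2,"fingers": 50},
  {"x": 0,"y": 0,"z": 0,"ax": 0,"ay": 0,"az": -1.5,"fingers": 50},
  {"x": 0,"y": 0,"z": 0,"ax": 0,"ay": 0,"az": -1,"fingers": 50},
  {"x": 0,"y": 0,"z": 0,"ax": 0,"ay": 0,"az": -0.5,"fingers": 50},
  {"x": 0,"y": 0,"z": 0,"ax": 0,"ay": 0,"az": 0,"fingers": 50},
  {"x": 0,"y": 0,"z": 0,"ax": 0,"ay": 0,"az": 0,"fingers": 50},
  {"x": 0,"y": 0,"z": 0,"ax": 0,"ay": 0,"az": 0,"fingers": 50},
])

```text
t: 14.35
eef_pos: [0.5299, -0.0687, 0.0506]
tool_rot: [0.0, 0.576, 0.817, 0.0]
contact_force: [1.6, 0.8, 4.6]
gripper_width: 0.649
grasp_force: 41.8
```

```bash
python3 -c "
from h import *
c=ball(); cv2.imwrite('pics/w6.png',c['pixels'][:,:,::-1])"
```

```text
t 14.35 pos [ 0.5299 -0.0687  0.0506] yaw_y 19.64 tilt [ 1.3e-03  3.0e-04 -1.0e+00] tool mm [ 0.2 -0.9  0.6] F [1.6 0.8 4.6] w 0.6488128873277358 gf 41.847093254327774
torque [-0.02 -0.16  0.01]
brass [  231   194   185   228 28849] ball [ 288  323   64   68 3383] [319.23145137 356.62754951]
```

View pics/w6.png

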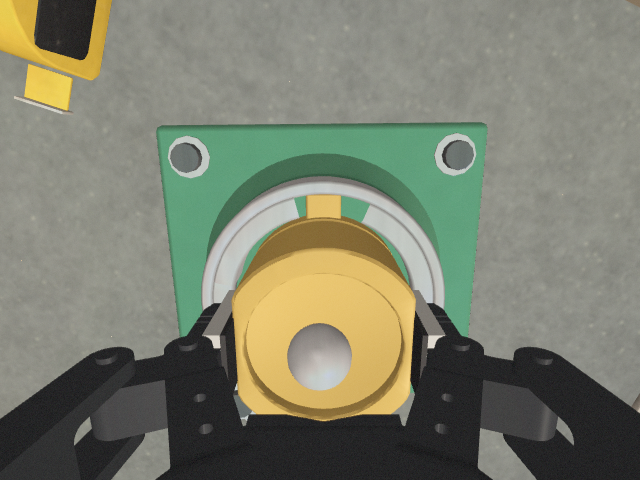

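The wrist view shows the ear at (324,206), free inside the notch (297 to 368), with the ball still at (319,357) in mid-dish. Now I lift, gently at first.

Call:
jog_arm([
  {"x": 0,"y": 0,"z": -1,"ax": 0,"ay": 0,"az": 0,"fingers": 50},
  {"x": 0,"y": 0,"z": -2,"ax": 0,"ay": 0,"az": 0,"fingers": 50},
  {"x": 0,"y": 0,"z": -3,"ax": 0,"ay": 0,"az": 0,"fingers": 50},
  {"x": 0,"y": 0,"z": -3,"ax": 0,"ay": 0,"az": 0,"fingers": 50},
  {"x": 0,"y": 0,"z": -3,"ax": 0,"ay": 0,"az": 0,"fingers": 50},
  {"x": 0,"y": 0,"z": -3,"ax": 0,"ay": 0,"az": 0,"fingers": 50},
  {"x": 0,"y": 0,"z": -3,"ax": 0,"ay": 0,"az": 0,"fingers": 50},
  {"x": 0,"y": 0,"z": -3,"ax": 0,"ay": 0,"az": 0,"fingers": 50},
])

```text
t: 15.2
eef_pos: [0.5291, -0.0684, 0.0716]
tool_rot: [-0.0, 0.577, 0.817, 0.0]
contact_force: [-0.8, -0.1, -2.4]
gripper_width: 0.646
grasp_force: 43.0
```

```bash
python3 -c "
from h import *
ball()"
```

```text
t 15.2 pos [ 0.5291 -0.0684  0.0716] yaw_y 19.56 tilt [-2.e-04  5.e-04 -1.e+00] tool mm [-0.4 -0.2 21.6] F [-0.8 -0.1 -2.4] w 0.6462413047456186 gf 43.022300004959106
torque [0.   0.01 0.02]
brass [  231   191   185   231 28965] ball [ 287  323   65   68 3388] [319.18624557 356.54014168]
```

The cup came up freely: about 2.4 N of load, and the ball has not moved.

Call:
jog_arm([
  {"x": 0,"y": 0,"z": -4,"ax": 0,"ay": 0,"az": 0,"fingers": 50},
  {"x": 0,"y": 0,"z": -6,"ax": 0,"ay": 0,"az": 0,"fingers": 50},
  {"x": 0,"y": 0,"z": -7,"ax": 0,"ay": 0,"az": 0,"fingers": 50},
  {"x": 0,"y": 0,"z": -8,"ax": 0,"ay": 0,"az": 0,"fingers": 50},
  {"x": 0,"y": 0,"z": -8,"ax": 0,"ay": 0,"az": 0,"fingers": 50},
  {"x": 0,"y": 0,"z": -8,"ax": 0,"ay": 0,"az": 0,"fingers": 50},
  {"x": 0,"y": 0,"z": -8,"ax": 0,"ay": 0,"az": 0,"fingers": 50},
  {"x": 0,"y": 0,"z": -8,"ax": 0,"ay": 0,"az": 0,"fingers": 50},
])

```text
t: 16.05
eef_pos: [0.5293, -0.0689, 0.1291]
tool_rot: [0.0, 0.577, 0.817, 0.0]
contact_force: [-1.0, 0.5, -2.2]
gripper_width: 0.647
grasp_force: 43.0
```

Call:
jog_arm([
  {"x": 0,"y": 0,"z": -8,"ax": 0,"ay": 0,"az": 0,"fingers": 50},
  {"x": 0,"y": 0,"z": -8,"ax": 0,"ay": 0,"az": 0,"fingers": 50},
  {"x": 0,"y": 0,"z": -8,"ax": 0,"ay": 0,"az": 0,"fingers": 50},
  {"x": 0,"y": 0,"z": -8,"ax": 0,"ay": 0,"az": 0,"fingers": 50},
  {"x": 0,"y": 0,"z": -8,"ax": 0,"ay": 0,"az": 0,"fingers": 50},
  {"x": 0,"y": 0,"z": -8,"ax": 0,"ay": 0,"az": 0,"fingers": 50},
  {"x": 0,"y": 0,"z": -6,"ax": 0,"ay": 0,"az": 0,"fingers": 50},
  {"x": 0,"y": 0,"z": -4,"ax": 0,"ay": 0,"az": 0,"fingers": 50},
])

```text
t: 16.85
eef_pos: [0.5295, -0.0689, 0.187]
tool_rot: [0.0, 0.577, 0.817, 0.0]
contact_force: [-0.3, 0.6, -2.5]
gripper_width: 0.648
grasp_force: 43.0
```

Call:
jog_arm([
  {"x": 0,"y": 0,"z": -2,"ax": 0,"ay": 0,"az": 0,"fingers": 50},
  {"x": 0,"y": 0,"z": 0,"ax": 0,"ay": 0,"az": 0,"fingers": 50},
  {"x": 0,"y": 0,"z": 0,"ax": 0,"ay": 0,"az": 0,"fingers": 50},
  {"x": 0,"y": 0,"z": 0,"ax": 0,"ay": 0,"az": 0,"fingers": 50},
  {"x": 0,"y": 0,"z": 0,"ax": 0,"ay": 0,"az": 0,"fingers": 50},
  {"x": 0,"y": 0,"z": 0,"ax": 0,"ay": 0,"az": 0,"fingers": 50},
  {"x": 0,"y": 0,"z": 0,"ax": 0,"ay": 0,"az": 0,"fingers": 50},
  {"x": 0,"y": 0,"z": 0,"ax": 0,"ay": 0,"az": 0,"fingers": 50},
])

```text
t: 17.65
eef_pos: [0.5293, -0.0689, 0.1883]
tool_rot: [-0.0, 0.577, 0.817, 0.0]
contact_force: [-0.1, 0.2, -1.8]
gripper_width: 0.653
grasp_force: 43.0
```

```bash
python3 -c "
from h import *
ball()"
```

```text
t 17.65 pos [ 0.5293 -0.0689  0.1883] yaw_y 19.54 tilt [-0.  0. -1.] tool mm [  0.2  -0.2 138.3] F [-0.1  0.2 -1.8] w 0.6533118489904642 gf 43.024344742298126
torque [-0.02  0.   -0.02]
brass [  231   191   185   231 28963] ball [ 288  323   64   68 3387] [319.31975199 356.55535872]
```

The cup is 138 mm above its seat, level and steady, and the ball has not moved. I'm handing in.

```bash
python3 -c "
from station import bot
print(bot.hand_in())"
```

```text
the job is handed in; nothing more can be done
None
```

The job is handed in: the catch is open against its stop, and the cup is turned a quarter turn, lifted straight out and held level and steady about 138 mm above the socket with the ball still mid-dish; nothing else on the mat was touched.

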